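# Clamp the disinfectant jug and take off its push-and-turn safety cap

## Task

Slide the holder's jaw in by its orange post until the jug is held snugly between both jaws, then press the blue safety cap down, turn it anticlockwise while pressed until its white line points at the green dot, and lift it off. Finish while still holding the cap upright in the gripper, well clear (about 7 cm) above the open jug, with the jug still clamped upright in its holder. Leave everything else where it stands.

Things in the scene. Friction and masses are not known exactly. Their poses are not given: they have to be found in the camera images.
- holder: Bottle holder fixed to the table: 120 x 250 mm aluminium plate, 12 mm thick, with a fixed and a sliding grey jaw (84 mm wide, tops 66 mm above the table), flat faces square to the holder's y axis. Origin on the table under the spot where the jug's centre stands once clamped; the fixed jaw's face is 32 mm from it on the +y side. z up.
- jaw (a joint): How far (m) the sliding jaw has moved along the holder's +y towards the fixed jaw: 0 fully open (104 mm between the faces), about 0.040 when both faces touch the 64 mm wide jug. Starts between 0 and 0.02. Slides stiffly (about 10 N) and stays where it is left.
- jaw_handle (a point): Grip point of the sliding jaw's orange upright post, on its axis, 66 mm above the table. The post is 20 x 20 mm, square with the holder, its top 86 mm above the table; it stands on a bar whose top is 30.5 mm above the table. It lies 85 mm behind the jaw's face on the holder's -y side and moves with the jaw; moving it along the holder's +y closes the jaw.
- jug_mid (a point): Square white jug with green labels, 64 x 64 mm, standing loose on the holder's plate (12 mm above the table) between the jaws, 0.36 to 0.59 kg. This point is on its axis, 50 mm above its underside, z up. Square body 100 mm tall, shoulder up to 118 mm, then a round neck (28 mm, 38 mm over its ledges) up to 145 mm above the underside.
- green_dot (a point): Green dot on the jug's shoulder, 27 mm from its axis, 70 degrees anticlockwise (seen from above) from the jug's +x axis: the direction in which the cap is released. A red dot on the jug's +x side marks the locked direction.
- cap_center (a point): Centre of the blue round push-and-turn cap: 48 mm across, 36 mm tall, 30 g, hollow below; on its axis, 18 mm above its lower rim and 18 mm below its top. On the jug its rim is 130 mm and its top 166 mm above the jug's underside. A white line on its top, from the centre along the cap's +x axis, points at the red dot when locked. z up.
- cap_top (a point): Centre of the cap's top face. A spring inside pushes the cap up (6 N at rest, 11 N pressed 5 mm). Locked, it turns only a few degrees and cannot be lifted. Pressed down 3.2 mm or more (5 mm is good, it bottoms at 7 mm) it turns anticlockwise seen from above; turned 58 to 82 degrees from locked (aim for 70, line at the green dot; hard stop near 86) it lifts straight off.
- dose_cup: small clear dosing cup, 50 wide, 45 tall mm; loose, to be left alone. Origin at the centre of its underside.
- pill_bottle: small amber pill jar with white lid, 42 wide, 75 tall mm; loose, to be left alone. Origin at the centre of its underside.
- sample_jar: clear sample jar with red lid, 60 wide, 70 tall mm; loose, to be left alone. Origin at the centre of its underside.
- gel_bottle: clear bottle with black cap, 56 wide, 130 tall mm; loose, to be left alone. Origin at the centre of its underside.
- steel_bowl: round steel bowl, 110 wide, 45 tall mm; loose, to be left alone. Origin at the centre of its underside.
- tape_roll: roll of white tape lying flat, 72 wide, 25 tall mm; loose, to be left alone. Origin at the centre of its underside.
Mind the look-alikes: they are no part of the job. Of the things shaped like the part that bears cap_center, the blue one is meant.

How it is judged:
By the outcome, as a careful person would: the job done as asked, in the order asked, and still so for the second after the job is handed in, while the arm keeps its last pose, push and grip.
It also fails if it takes over 45 s, if anything falls off the work surface, if the arm or the gripper's body presses on something with over 40 N, if the wrist force passes 120 N, or if a joint passes its speed limit or range.

## Robot

A 7-joint arm with a two-finger parallel gripper is mounted at the origin on the work surface. World frame = base frame: x ahead of the robot, y to its left, z up, the work surface at z = 0. Lengths are in mm, angles in degrees, forces in N, time in s.
With the tool pointing down it reaches from about 350 to 775 mm from the base axis. Payload 3.1 kg.
Tool frame: the origin (TCP) lies on the centre line of the jaws, within the pads' length; the fingertips stand bot.tcp_to_tips ahead of it and the grasp point (between the pads) is the TCP (bot.tcp_to_tips is the distance from the TCP to the fingertips, in mm); z points along the fingers, y is the line along which they close (so a half turn about z gives the same grasp; the last joint's range is limited). The gripper opens to 85 mm and grips with 20 to 120 N. Pads are 22 mm wide; open, the fingers measure 114 mm over their backs; the gripper's body (76 mm by 85 mm) begins 54 mm behind the grasp point. The pads swing forward as they close: fully open they stand 13 mm farther back than shut.
Start: joints at [74.502, 17.813, 0.802, 86.603, -0.252, 75.585, -1.558], TCP at [124.778, -535.675, 250.304] pointing down, gripper open.
Joint ranges: [-154.91, 154.91], [-16.99, 109.72], [-72.82, 74.43], [7.12, 147.25], [-82.49, 262.49], [11.32, 116.49], [-174.64, 174.64]. Speed limits (degrees/s): [159.86, 159.86, 180, 180, 180, 180, 180].

## Interface

Orientations are given as a 3x3 rotation matrix whose columns are the frame's x, y, z axes.
In Python, from bench import telemetry, optics, bot gives the robot as it stands.
- The arm moves only by the tool servo_tool, never from a script. Its argument "increments" is a list of rows, each a list of 7 numbers: the shift along the tool's x, y, z in m, then the turn, a rotation vector about the tool's x, y, z in rad, then the finger opening in m, from 0 to 0.0854. In form: [[tx, ty, tz, wx, wy, wz, grip], ...]. A call has 1 to 10 rows; each row shifts and turns the commanded pose from where the row before left it, along the tool's axes as they then stand; what a row does not reach is not made up. A row lasts 1/8 s, in which the tool goes at most 62.5 mm and 10.7 degrees, less where a joint would pass 70% of its speed; a pose out of reach is approached as far as the arm can. A call is refused whole if a number of a shift passes 0.0625 or a number of a turn 0.188, either way. A call with a gripper value outside its range is refused whole. The fingers move at their own pace and stop on an object; "force" is the grip in N (left out, the last holds). Time passes only in rows, so rows that do not move let the fingers close. It gives the time, the measured TCP pose, the force, the opening and the grip force at its end, in the units of the state.
- telemetry.read_state(): the state, without advancing time (a new reading comes with each control period).
- optics.read_camera(name): name is "scene" or "top" or "wrist"; returns a dict with "color" (480x640x3 uint8, blue, green, red), "vertical_fov" (degrees; the focal length in pixels is half the picture's height over the tangent of half this angle, whatever the lens; pixels are square), "cx", "cy" (the principal point, pixels), "R" (3x3) and "t" (3): a world point X has camera coordinates R X + t. Camera axes: x right, y down, z forward; pixel columns grow to the right and rows downward; lengths in mm; the calibration is good to about 2 mm. The wrist camera is an equidistant fisheye: a pixel r from the principal point sees the ray r / f radians off the axis. A picture is of the moment at which its call begins. There is no depth.
- bot.sign_off(): hands the job in; it is judged then, once.
The state is a dict: "time": time; "joints": joint angles; "qd": joint speeds; "tau": joint torques, N m; "tcp_pos": TCP position; "ee_rot": TCP orientation; "ft_force": force on the tool from outside, world axes, zero at the start; "wrist_torque": the same for the moment, N m; "width": finger opening in mm; "grasp_force": force on a finger pad.
Only numpy, scipy, OpenCV 4.12 (cv2) and the standard library are available. Lean on these libraries where they do the work, as an engineer would, in place of code of your own. Each camera call takes 0.05 s, during which the arm holds its last target. There are 200 camera calls.

## Working session

There is one attempt and no reset: what is moved stays moved. The work goes in short steps, Python scripts to look and compute and a tool call to move; the robot and the scene stay as the last step left them, time stands still between calls to the robot, and variables do not carry over. Pictures are saved under pics/ and viewed, at most 10 in all, crops included, and the job is handed in when it is done.

Besides the shell and the picture viewer there is one more tool, called by a JSON object that holds its "name" and its "arguments". servo_tool: Moves the arm, as the interface text tells. Its arguments: {"type":"object","properties":{"increments":{"type":"array"},"force":{"type":"number"}},"required":["increments"]}

```bash
mkdir -p pics; ls
python3 - <<'E'
from bench import telemetry, optics, bot
import cv2,numpy as np,pickle
s=telemetry.read_state();print({k:np.round(v,3).tolist() for k,v in s.items()},bot.tcp_to_tips)
for n in("scene","top"):
    c=optics.read_camera(n);pickle.dump(c,open(f"pics/{n}0.pkl","wb"));cv2.imwrite(f"pics/{n}0.png",c["color"])
    print(n,c["vertical_fov"],c["cx"],c["cy"],np.round(c["R"],4).tolist(),np.round(c["t"],1))
E
```

```text
pics
{'time': 0.0, 'joints': [74.502, 17.863, 0.802, 86.691, -0.253, 75.585, -1.557], 'qd': [-0.088, 0.024, -0.075, -0.058, -0.031, 0.014, 0.043], 'tau': [0.0, -37.992, 0.146, -23.059, 0.012, 0.014, 0.0], 'tcp_pos': [124.602, -534.998, 249.207], 'ee_rot': [[0.974, 0.227, -0.001], [0.227, -0.974, 0.002], [-0.0, -0.002, -1.0]], 'ft_force': [0.213, 0.645, -0.541], 'wrist_torque': [0.011, 0.051, 0.033], 'grasp_force': 0.0, 'width': 85.557} 19.0
scene 50.77450965374158 316.848675559623 239.2565778545219 [[-0.3092, 0.9509, -0.0136], [0.6638, 0.2056, -0.7191], [-0.6809, -0.2314, -0.6948]] [ 191.9 -280.  1618.7]
top 48.272696570513126 322.68099803655065 238.57723744001206 [[-0.0043, -1.0, -0.0045], [-0.9953, 0.0048, -0.0962], [0.0962, 0.0041, -0.9953]] [ -18.   571.7 1538. ]
```

View pics/scene0.png

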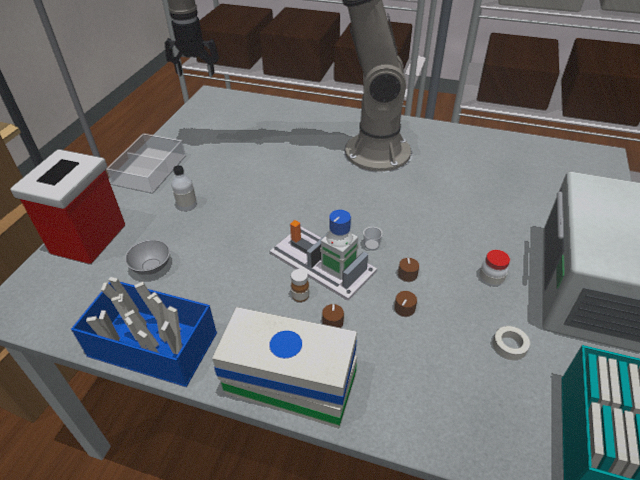

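View pics/top0.png

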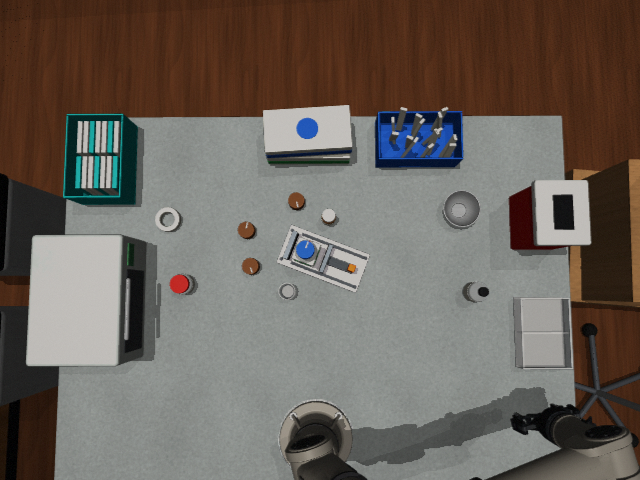

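The blue cap is on the jug at top (306,250) and scene (340,218). The brown look-alikes stand loose at top (297,201), (246,230) and (251,267). Only the blue one on the jug fits the description. The orange post is at top (352,268) and scene (295,228). I'll confirm with one enlarged crop.

Run:
```python
import cv2,numpy as np,pickle
a=pickle.load(open("pics/top0.pkl","rb"))["color"][215:305,270:380]
b=pickle.load(open("pics/scene0.pkl","rb"))["color"][200:305,265:385]
f=lambda i:cv2.resize(i,(400,int(400*i.shape[0]/i.shape[1])),interpolation=cv2.INTER_CUBIC)
a,b=f(a),f(b);h=max(len(a),len(b));p=lambda i:np.pad(i,((0,h-len(i)),(0,0),(0,0)))
cv2.imwrite("pics/crop0.png",np.hstack([p(a),p(b)]))
```

```text
(no output)
```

View pics/crop0.png

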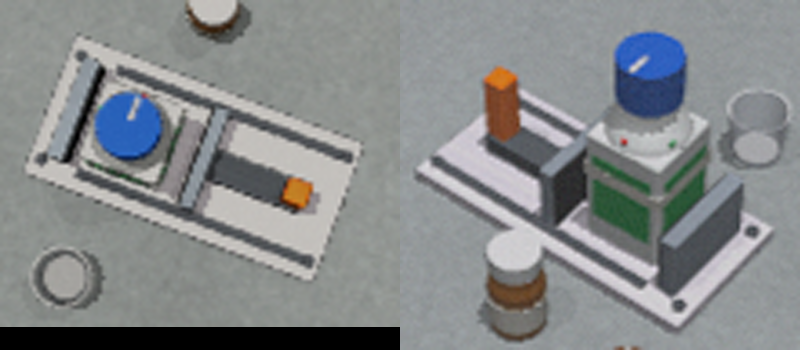

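Crop confirms the blue cap sits on the jug with its line toward the red dot. The orange post belongs to the sliding jaw, and the holder's +y runs from the post to the fixed jaw.

```bash
cat > h.py <<'E'
import cv2,numpy as np
from scipy.optimize import least_squares
def proj(c,X):
    q=np.asarray(X,float)@np.array(c["R"]).T+np.array(c["t"]);f=240/np.tan(np.radians(c["vertical_fov"]/2))
    return np.stack([c["cx"]+f*q[:,0]/q[:,2],c["cy"]+f*q[:,1]/q[:,2]],1)
def mask(c,h0,h1,roi,smin=120,vmin=60):
    h=cv2.cvtColor(c["color"],cv2.COLOR_BGR2HSV);m=cv2.inRange(h,(h0,smin,vmin),(h1,255,255))
    k=np.zeros_like(m);x0,y0,x1,y1=roi;k[y0:y1,x0:x1]=255;return m&k
def cen(m):
    y,x=np.nonzero(m);return np.array([x.mean(),y.mean()])
def hullcen(c,P):
    h=cv2.convexHull(proj(c,P).astype(np.float32));M=cv2.moments(h);return np.array([M["m10"]/M["m00"],M["m01"]/M["m00"]])
def cyl(x,y,r,z0,z1):
    a=np.linspace(0,2*np.pi,60);return np.array([[x+r*np.cos(t),y+r*np.sin(t),z] for t in a for z in(z0,z1)])
def box(x,y,w,yaw,z0,z1):
    c,s=np.cos(yaw),np.sin(yaw);return np.array([[x+c*u-s*v,y+s*u+c*v,z] for u in(-w/2,w/2) for v in(-w/2,w/2) for z in(z0,z1)])
E
cat > m.py <<'E'
import pickle,sys;from h import *
T=pickle.load(open("pics/top0.pkl","rb"));S=pickle.load(open("pics/scene0.pkl","rb"))
a=np.array([[80,37],[360,147],[312,280],[27,172]])/3.636+[270,215]
pl=np.array([[60,1],[60,-1],[-60,-1],[-60,1]])*[1,125]
def pr(p):
    c,s=np.cos(p[2]),np.sin(p[2]);X=np.c_[p[0]+c*pl[:,0]-s*pl[:,1],p[1]+s*pl[:,0]+c*pl[:,1],0*pl[:,0]+12];return (proj(T,X)-a).ravel()
r=least_squares(pr,[600,0,-.36]);print("plate centre",r.x[:2],np.degrees(r.x[2]),np.round(r.fun,1));yaw=r.x[2]
mo={"cap":((100,130),((290,235,325,265),(325,205,355,240)),lambda x,y:cyl(x,y,24,142,178)),
"post":((3,18),((340,258,362,280),(285,215,305,245)),lambda x,y:box(x,y,20,yaw,30.5,86))}
for n,((h0,h1),rois,g) in mo.items():
    cs=[(c,cen(mask(c,h0,h1,ro))) for c,ro in zip((T,S),rois)]
    for sel in (cs,cs[:1],cs[1:]):
        r=least_squares(lambda p:np.concatenate([hullcen(c,g(*p))-q for c,q in sel]),[600,0],diff_step=1e-3);print(n,np.round(r.x,1),np.round(r.fun,2))
E
python3 m.py
```

```text
plate centre [513.91161316 -22.57824069] -21.28797977061934 [-0.7 -0.6  1.4 -0.6  0.2  1.1 -1.   0.1]
cap [525.   0.] [  9.98   1.5  -10.93  -3.  ]
cap [529.2  26.6] [ 0. -0.]
cap [519.   0.] [-10.15  -4.68]
post [495.   0.] [-35.55  -3.57  37.04  11.3 ]
post [484.5   0. ] [-35.54   0.1 ]
post [509.4   0. ] [35.33 15.27]
```

```bash
sed -i 's/g(\*p))-q for c,q in sel\]),\[600,0\],diff_step=1e-3)/g(p[0],p[1]-500))-q for c,q in sel]),[520,500],diff_step=1e-3); r.x[1]-=500/' m.py; python3 m.py
```

```text
plate centre [513.91161316 -22.57824069] -21.28797977061934 [-0.7 -0.6  1.4 -0.6  0.2  1.1 -1.   0.1]
cap [528.5  26.6] [-0.03  0.26 -0.09  0.3 ]
cap [529.2  26.6] [-0. -0.]
cap [527.5  26.5] [0. 0.]
post [ 484.1 -100.7] [-0.06  0.13 -0.09  0.13]
post [ 484.5 -100.9] [ 0. -0.]
post [ 483.5 -100.7] [ 0. -0.]
```

{"name": "servo_tool", "arguments": {"increments": [[0.0449,-0.0341,0,0,0,0,0.0854],[0.0449,-0.0341,0,0,0,0,0.0854],[0.0449,-0.0341,0,0,0,0,0.0854],[0.0449,-0.0341,0,0,0,0,0.0854],[0.0449,-0.0341,0,0,0,0,0.0854],[0.0449,-0.0341,0,0,0,0,0.0854],[0.0449,-0.0341,0,0,0,0,0.0854],[0.0449,-0.0341,0,0,0,0,0.0854],[0.0449,-0.0341,0,0,0,0,0.0854],[0.0449,-0.0341,0,0,0,0,0.0854]]}}

```text
time: 1.35
tcp_pos: [485.3, -100.4, 250.0]
ee_rot: [[0.974, 0.226, -0.001], [0.226, -0.974, -0.0], [-0.001, 0.0, -1.0]]
ft_force: [0.7, -0.1, -0.4]
width: 85.3
grasp_force: 0.0
```

{"name": "servo_tool", "arguments": {"increments": [[0,0,0,0,0,0.145,0.0854],[0,0,0,0,0,0.145,0.0854],[0,0,0,0,0,0.145,0.0854],[0,0,0,0,0,0.145,0.0854],[0,0,0,0,0,0,0.0854],[0,0,0,0,0,0,0.0854]]}}

```text
time: 2.1
tcp_pos: [484.5, -101.7, 250.0]
ee_rot: [[0.94, -0.342, -0.001], [-0.342, -0.94, 0.0], [-0.001, 0.0, -1.0]]
ft_force: [0.8, -0.4, 0.1]
width: 85.0
grasp_force: 0.0
```

Run:
```python
from bench import telemetry, optics
import cv2,numpy as np,pickle
s=telemetry.read_state();print(np.round(s["joints"],1),np.round(s["tcp_pos"],1))
c=optics.read_camera("wrist");pickle.dump(c,open("pics/w1.pkl","wb"));cv2.imwrite("pics/w1.png",c["color"])
print(c["vertical_fov"],c["cx"],c["cy"],np.round(c["R"],3).tolist(),np.round(c["t"],1))
```

```text
[  27.3   12.6  -20.9   94.2    4.7   74.  -104.5] [ 484.5 -101.7  250. ]
65.70646984690485 318.9222263268111 246.45257787187379 [[-0.342, -0.94, -0.0], [-0.906, 0.33, 0.264], [-0.248, 0.09, -0.964]] [ 70.2 439.3 507.5]
```

View pics/w1.png

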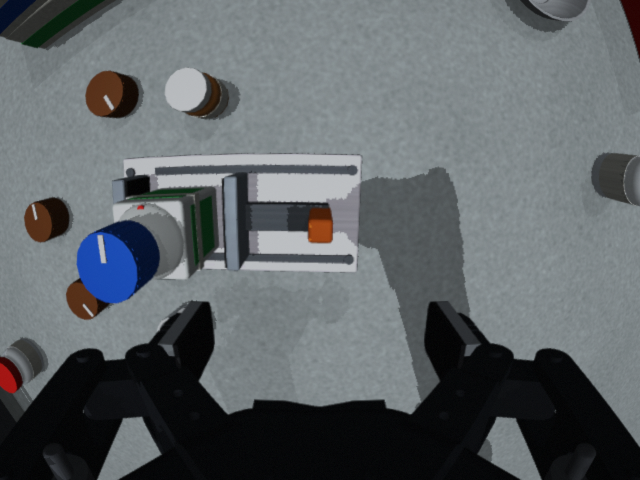

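Wrist view: post at (320,226), plate edges nearly horizontal (top edge y≈155), slots at y≈170 and 259. The tool is therefore almost aligned with the holder. I'll quantify that next.

Run:
```python
import pickle;from h import *
c=pickle.load(open("pics/w1.pkl","rb"));f=240/np.tan(np.radians(c["vertical_fov"]/2))
def ray(p,z):
    d=np.array(p)-[c["cx"],c["cy"]];r=np.hypot(*d);th=r/f;v=np.array([*(d/r*np.sin(th)),np.cos(th)])
    R=np.array(c["R"]);o=-R.T@np.array(c["t"]);v=R.T@v;return o+v*(z-o[2])/v[2]
def yaw(a,b,z=12):
    d=ray(a,z)-ray(b,z);return np.round(np.degrees(np.arctan2(-d[0],d[1])),2)
print(yaw((125,158),(360,154)),yaw((155,170),(355,170)),yaw((202,258),(350,260)))
d=ray((360,154),12)-ray((357,271),12);print("short edge yaw",np.degrees(np.arctan2(d[1],d[0])),np.linalg.norm(d))
h=cv2.cvtColor(c["color"],cv2.COLOR_BGR2HSV)
m=mask(c,3,18,(295,195,345,250));y,x=np.nonzero(m);v=h[y,x,2];print("V hist",np.histogram(v,8))
t=v>np.percentile(v,60) ;q=[x[t].mean(),y[t].mean()];print(q,x.min(),x.max(),y.min(),y.max(),ray(q,86),ray((320,233),86))
b=mask(c,100,130,(60,200,170,320));print("jaw face x px235,246 at z66", ray((246,175),66),ray((247,268),66))
print("plate corners",ray((360,154),12),ray((357,271),12))
# white line on cap
print("line yaw", yaw((103,262),(100,237),178), "red dot",ray((141,208),130))
```

```text
-21.01 -21.37 -20.62
short edge yaw -20.1740076318839 118.92752040368636
V hist (array([197,  31,  35,  10,  71,  95, 337,   8]), array([ 60.,  75.,  90., 105., 120., 135., 150., 165., 180.]))
[np.float64(319.6932907348243), np.float64(230.69648562300318)] 308 332 208 242 [ 486.12583851 -102.77130338   86.        ] [ 484.27747037 -102.35952206   86.        ]
jaw face x px235,246 at z66 [547.95089927 -59.80256339  66.        ] [472.17086949 -29.39160019  66.        ]
plate corners [ 528.62899805 -159.80353171   12.        ] [ 416.99773198 -118.78871068   12.        ]
line yaw 68.19 red dot [555.95925155   8.28476593 130.        ]
```

{"name": "servo_tool", "arguments": {"increments": [[0,0,0.031,0,0,0.0175,0.0854],[0,0,0.031,0,0,0,0.0854],[0,0,0.031,0,0,0,0.0854],[0,0,0.031,0,0,0,0.0854],[0,0,0.031,0,0,0,0.0854],[0,0,0.021,0,0,0,0.0854],[0,0,0.009,0,0,0,0.0854],[0,0,0,0,0,0,0.0854]]}}

```text
time: 3.15
tcp_pos: [484.6, -101.7, 65.1]
ee_rot: [[0.933, -0.36, -0.001], [-0.36, -0.933, 0.0], [-0.001, 0.0, -1.0]]
ft_force: [-0.3, -0.0, 0.3]
width: 85.4
grasp_force: 0.0
```

{"name": "servo_tool", "arguments": {"increments": [[0,0,0,0,0,0,0.04],[0,0,0,0,0,0,0.03],[0,0,0,0,0,0,0.02],[0,0,0,0,0,0,0.01],[0,0,0,0,0,0,0.01],[0,0,0,0,0,0,0.01]], "force": 50}}

```text
time: 3.9
tcp_pos: [484.8, -102.1, 65.8]
ee_rot: [[0.933, -0.361, 0.0], [-0.361, -0.933, -0.001], [0.001, 0.001, -1.0]]
ft_force: [-1.3, -1.1, 5.3]
width: 19.4
grasp_force: 49.7
```

{"name": "servo_tool", "arguments": {"increments": [[0,-0.003,0,0,0,0,0.01],[0,-0.003,0,0,0,0,0.01],[0,-0.003,0,0,0,0,0.01],[0,-0.003,0,0,0,0,0.01],[0,-0.003,0,0,0,0,0.01],[0,0,0,0,0,0,0.01]]}}

```text
time: 4.65
tcp_pos: [488.7, -92.1, 65.8]
ee_rot: [[0.932, -0.363, -0.003], [-0.363, -0.932, -0.005], [-0.001, 0.006, -1.0]]
ft_force: [-5.3, -8.6, 8.5]
width: 19.0
grasp_force: 50.3
```

{"name": "servo_tool", "arguments": {"increments": [[0,-0.002,0,0,0,0,0.01],[0,-0.002,0,0,0,0,0.01],[0,0,0,0,0,0,0.01]]}}

```text
time: 5.03
tcp_pos: [490.1, -88.5, 65.8]
ee_rot: [[0.932, -0.363, -0.003], [-0.363, -0.932, -0.005], [-0.001, 0.006, -1.0]]
ft_force: [-5.1, -8.4, 8.7]
width: 19.5
grasp_force: 50.3
```

{"name": "servo_tool", "arguments": {"increments": [[0,-0.002,0,0,0,0,0.01],[0,-0.001,0,0,0,0,0.01],[0,0,0,0,0,0,0.01]]}}

```text
time: 5.4
tcp_pos: [490.9, -86.2, 65.8]
ee_rot: [[0.932, -0.363, -0.003], [-0.363, -0.932, -0.006], [-0.001, 0.007, -1.0]]
ft_force: [-6.7, -8.9, 10.0]
width: 19.1
grasp_force: 50.4
```

{"name": "servo_tool", "arguments": {"increments": [[0,-0.002,0,0,0,0,0.01],[0,-0.002,0,0,0,0,0.01],[0,0,0,0,0,0,0.01]]}}

```text
time: 5.78
tcp_pos: [492.1, -83.2, 65.8]
ee_rot: [[0.931, -0.364, -0.004], [-0.364, -0.931, -0.007], [-0.001, 0.008, -1.0]]
ft_force: [-6.8, -9.8, 10.1]
width: 19.3
grasp_force: 50.6
```

{"name": "servo_tool", "arguments": {"increments": [[0,-0.002,0,0,0,0,0.01],[0,-0.001,0,0,0,0,0.01],[0,0,0,0,0,0,0.01]]}}

```text
time: 6.15
tcp_pos: [493.1, -80.7, 65.9]
ee_rot: [[0.931, -0.364, -0.004], [-0.364, -0.931, -0.007], [-0.001, 0.008, -1.0]]
ft_force: [-7.2, -10.3, 10.9]
width: 19.7
grasp_force: 50.7
```

{"name": "servo_tool", "arguments": {"increments": [[0,-0.002,0,0,0,0,0.01],[0,-0.001,0,0,0,0,0.01],[0,0,0,0,0,0,0.01]]}}

```text
time: 6.52
tcp_pos: [494.2, -77.9, 65.9]
ee_rot: [[0.931, -0.364, -0.004], [-0.364, -0.931, -0.007], [-0.001, 0.008, -1.0]]
ft_force: [-8.4, -10.9, 10.5]
width: 19.1
grasp_force: 50.7
```

{"name": "servo_tool", "arguments": {"increments": [[0,-0.002,0,0,0,0,0.01],[0,-0.001,0,0,0,0,0.01],[0,0,0,0,0,0,0.01]]}}

```text
time: 6.9
tcp_pos: [495.1, -75.6, 65.9]
ee_rot: [[0.931, -0.364, -0.004], [-0.364, -0.931, -0.008], [-0.001, 0.009, -1.0]]
ft_force: [-7.3, -11.6, 12.0]
width: 19.4
grasp_force: 51.0
```

{"name": "servo_tool", "arguments": {"increments": [[0,-0.002,0,0,0,0,0.01],[0,-0.001,0,0,0,0,0.01],[0,0,0,0,0,0,0.01]]}}

```text
time: 7.28
tcp_pos: [495.1, -75.6, 65.8]
ee_rot: [[0.93, -0.366, -0.007], [-0.366, -0.93, -0.011], [-0.002, 0.013, -1.0]]
ft_force: [-10.4, -16.2, 14.4]
width: 19.4
grasp_force: 53.8
```

Run:
```python
from bench import optics
import cv2,numpy as np,pickle
o=[]
for n,(x0,y0,x1,y1) in(("scene",(265,195,385,305)),("top",(270,210,380,310))):
    c=optics.read_camera(n);pickle.dump(c,open(f"pics/{n}2.pkl","wb"));i=c["color"][y0:y1,x0:x1];o.append(cv2.resize(i,(400,364),interpolation=cv2.INTER_CUBIC))
cv2.imwrite("pics/crop2.png",np.hstack(o))
```

```text
(no output)
```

View pics/crop2.png

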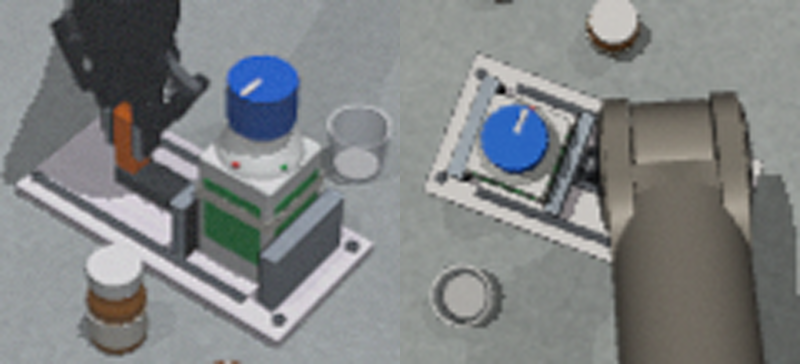

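Both jaws now appear to touch the jug in the crop, and the post stopped moving while the push force rose. I'll push slightly more to settle it, then let go without dragging the post.

{"name": "servo_tool", "arguments": {"increments": [[0,-0.002,0,0,0,0,0.01],[0,-0.002,0,0,0,0,0.01],[0,-0.002,0,0,0,0,0.01],[0,0,0,0,0,0,0.01],[0,0,0,0,0,0,0.01]]}}

```text
time: 8.0
tcp_pos: [495.1, -75.5, 65.7]
ee_rot: [[0.929, -0.37, -0.011], [-0.37, -0.929, -0.018], [-0.004, 0.02, -1.0]]
ft_force: [-14.6, -23.9, 16.4]
width: 19.6
grasp_force: 62.7
```

{"name": "servo_tool", "arguments": {"increments": [[0,0.002,0,0,0,0,0.01],[0,0.002,0,0,0,0,0.01],[0,0.002,0,0,0,0,0.01],[0,0,0,0,0,0,0.04],[0,0,0,0,0,0,0.07],[0,0,0,0,0,0,0.0854],[0,0,0,0,0,0,0.0854],[0,0,0,0,0,0,0.0854]]}}

```text
time: 9.0
tcp_pos: [498.2, -66.1, 65.1]
ee_rot: [[0.933, -0.36, -0.001], [-0.36, -0.933, 0.0], [-0.001, 0.0, -1.0]]
ft_force: [-0.3, 0.1, -0.4]
width: 85.7
grasp_force: 0.0
```

{"name": "servo_tool", "arguments": {"increments": [[0,0,-0.01,0,0,0,0.0854],[0,0,-0.03,0,0,0,0.0854],[0,0,-0.04,0,0,0,0.0854],[0,0,-0.04,0,0,0,0.0854],[0,0,-0.04,0,0,0,0.0854],[0,0,-0.03,0,0,0,0.0854],[0,0,0,0,0,0,0.0854],[0,0,0,0,0,0,0.0854]]}}

```text
time: 10.0
tcp_pos: [497.9, -66.0, 254.8]
ee_rot: [[0.933, -0.36, -0.001], [-0.36, -0.933, 0.0], [-0.001, 0.0, -1.0]]
ft_force: [-0.2, -0.3, 0.2]
width: 85.4
grasp_force: 0.0
```

Run:
```python
from bench import optics
import pickle;from h import *
C={}
for n in("top","scene"): C[n]=optics.read_camera(n);pickle.dump(C[n],open(f"pics/{n}3.pkl","wb"))
w=optics.read_camera("wrist");pickle.dump(w,open("pics/w3.pkl","wb"))
o=[cv2.resize(C["top"]["color"][205:305,265:375],(400,364),interpolation=3),cv2.resize(w["color"],(400,300))]
o[1]=np.pad(o[1],((0,64),(0,0),(0,0)));cv2.imwrite("pics/crop3.png",np.hstack(o))
rois={"top":(285,230,330,268),"scene":(320,195,360,245)}
g=lambda x,y:cyl(x,y,24,142,178)
cs=[(C[n],cen(mask(C[n],100,130,rois[n]))) for n in C]
for sel in (cs,cs[:1],cs[1:]):
    r=least_squares(lambda p:np.concatenate([hullcen(c,g(p[0],p[1]-500))-q for c,q in sel]),[520,530],diff_step=1e-3);print(r.x-[0,500],np.round(r.fun,2))
```

```text
[533.13162827  36.57658693] [-0.07  0.28 -0.12  0.31]
[533.87815502  36.40178344] [-0.  0.]
[532.04874359  36.55688914] [-0.  0.]
```

View pics/crop3.png

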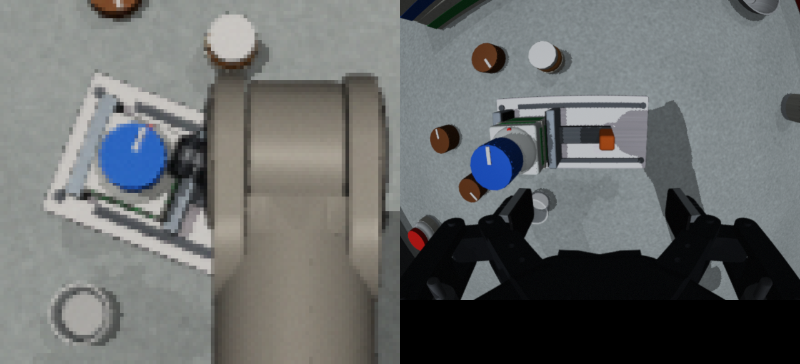

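Crop: the jug is between both jaws, cap intact with its line towards the red dot, post free. Cap centre is at about (533.5, 36.5). Next: move over the cap, descend and grip.

{"name": "servo_tool", "arguments": {"increments": [[-0.001,-0.0271,0,0,0,0,0.0854],[-0.001,-0.0271,0,0,0,0,0.0854],[-0.001,-0.0271,0,0,0,0,0.0854],[-0.0007,-0.0271,0,0,0,0,0.0854],[0,0,0.03,0,0,0,0.0854],[0,0,0.03,0,0,0,0.0854],[0,0,0.022,0,0,0,0.0854],[0,0,0.01,0,0,0,0.0854],[0,0,0,0,0,0,0.0854],[0,0,0,0,0,0,0.0854]]}}

```text
time: 11.4
tcp_pos: [534.7, 36.3, 164.2]
ee_rot: [[0.933, -0.36, 0.002], [-0.36, -0.933, 0.0], [0.002, -0.001, -1.0]]
ft_force: [1.1, 0.1, 0.7]
width: 85.5
grasp_force: 0.0
```

Run:
```python
from bench import optics,telemetry
import pickle;from h import *
s=telemetry.read_state();print(np.round(s["joints"],1))
w=optics.read_camera("wrist");sc=optics.read_camera("scene")
o=[cv2.resize(w["color"],(480,360)),cv2.resize(sc["color"][170:305,265:385],(320,360),interpolation=3)]
cv2.imwrite("pics/crop4.png",np.hstack(o))
```

```text
[  12.7   21.7  -24.1   95.7    9.6   64.5 -125.2]
```

View pics/crop4.png

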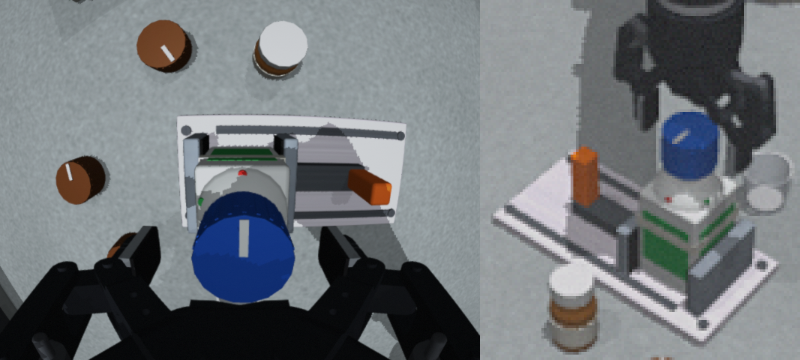

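The wrist view shows the cap centred between the pads (cap at (243,250)), with the line towards the red dot. Closing the gripper.

{"name": "servo_tool", "arguments": {"increments": [[0,0,0,0,0,0,0.07],[0,0,0,0,0,0,0.06],[0,0,0,0,0,0,0.052],[0,0,0,0,0,0,0.046],[0,0,0,0,0,0,0.04],[0,0,0,0,0,0,0.035],[0,0,0,0,0,0,0.035]], "force": 60}}

```text
time: 12.38
tcp_pos: [534.0, 35.8, 163.6]
ee_rot: [[0.933, -0.361, 0.0], [-0.361, -0.933, -0.001], [0.0, 0.001, -1.0]]
ft_force: [-2.2, -1.8, 5.3]
width: 46.5
grasp_force: 60.8
```

{"name": "servo_tool", "arguments": {"increments": [[0,0,0.002,0,0,0,0.035],[0,0,0.002,0,0,0,0.035],[0,0,0.002,0,0,0,0.035],[0,0,0,0,0,0,0.035]]}}

```text
time: 12.88
tcp_pos: [534.1, 35.8, 158.5]
ee_rot: [[0.933, -0.361, 0.001], [-0.361, -0.933, -0.001], [0.001, 0.001, -1.0]]
ft_force: [-4.6, -2.9, 10.7]
width: 46.3
grasp_force: 61.0
```

{"name": "servo_tool", "arguments": {"increments": [[0,0,0,0,0,-0.1,0.035],[0,0,0,0,0,-0.1,0.035],[0,0,0,0,0,-0.1,0.035],[0,0,0,0,0,-0.1,0.035],[0,0,0,0,0,-0.1,0.035],[0,0,0,0,0,-0.1,0.035],[0,0,0,0,0,-0.1,0.035],[0,0,0,0,0,-0.1,0.035]]}}

```text
time: 13.88
tcp_pos: [534.6, 35.9, 158.8]
ee_rot: [[0.907, 0.42, 0.002], [0.42, -0.907, -0.001], [0.001, 0.001, -1.0]]
ft_force: [-2.7, -2.3, 9.5]
width: 46.2
grasp_force: 61.2
```

{"name": "servo_tool", "arguments": {"increments": [[0,0,0,0,0,-0.1,0.035],[0,0,0,0,0,-0.1,0.035],[0,0,0,0,0,-0.1,0.035],[0,0,0,0,0,-0.1,0.035],[0,0,0,0,0,-0.02,0.035],[0,0,0,0,0,0,0.035],[0,0,0,0,0,0,0.035]]}}

```text
time: 14.75
tcp_pos: [534.4, 35.8, 158.7]
ee_rot: [[0.659, 0.752, 0.001], [0.752, -0.659, -0.001], [0.0, 0.002, -1.0]]
ft_force: [-3.6, -3.1, 10.1]
width: 46.6
grasp_force: 61.2
```

Run:
```python
from bench import optics,telemetry
from h import *
s=telemetry.read_state();print(np.round(s["joints"],1),np.round(s["wrist_torque"],2))
w=optics.read_camera("wrist");sc=optics.read_camera("scene")
o=[cv2.resize(w["color"],(480,360)),cv2.resize(sc["color"][170:305,265:385],(320,360),interpolation=3)]
cv2.imwrite("pics/crop5.png",np.hstack(o))
```

```text
[ 23.   24.7 -38.4  95.8  16.7  65.3 -61.2] [-0.53  0.78 -0.07]
```

View pics/crop5.png

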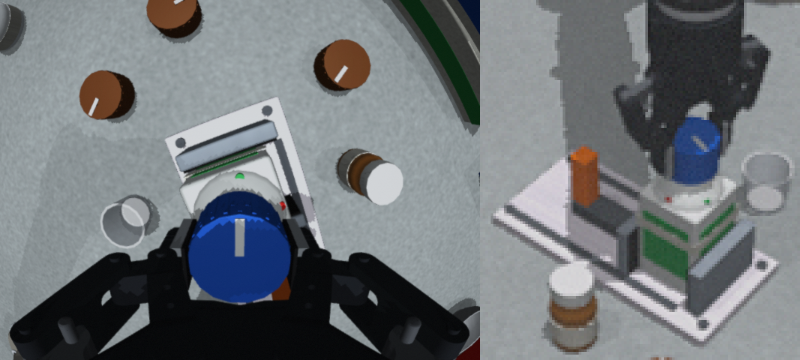

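The line now points at the green dot at (240,176), with the cap still pressed. Lifting straight off.

{"name": "servo_tool", "arguments": {"increments": [[0,0,-0.003,0,0,0,0.035],[0,0,-0.003,0,0,0,0.035],[0,0,-0.004,0,0,0,0.035],[0,0,-0.006,0,0,0,0.035],[0,0,-0.008,0,0,0,0.035],[0,0,-0.01,0,0,0,0.035]]}}

```text
time: 15.6
tcp_pos: [534.0, 37.1, 191.9]
ee_rot: [[0.658, 0.753, 0.0], [0.753, -0.658, 0.001], [0.001, -0.001, -1.0]]
ft_force: [0.8, 0.5, -0.6]
width: 46.6
grasp_force: 61.5
```

{"name": "servo_tool", "arguments": {"increments": [[0,0,-0.012,0,0,0,0.035],[0,0,-0.015,0,0,0,0.035],[0,0,-0.015,0,0,0,0.035],[0,0,-0.012,0,0,0,0.035],[0,0,-0.005,0,0,0,0.035],[0,0,0,0,0,0,0.035],[0,0,0,0,0,0,0.035],[0,0,0,0,0,0,0.035]]}}

```text
time: 16.6
tcp_pos: [533.7, 36.1, 249.7]
ee_rot: [[0.659, 0.752, -0.001], [0.752, -0.659, -0.0], [-0.001, -0.001, -1.0]]
ft_force: [0.0, -0.6, -0.4]
width: 46.3
grasp_force: 61.5
```

Run:
```python
from bench import optics,telemetry
from h import *
w=optics.read_camera("wrist");sc=optics.read_camera("scene")
o=[cv2.resize(w["color"],(480,360)),cv2.resize(sc["color"][155:305,265:385],(320,400),interpolation=3)[40:]]
cv2.imwrite("pics/crop6.png",np.hstack(o))
```

```text
(no output)
```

View pics/crop6.png

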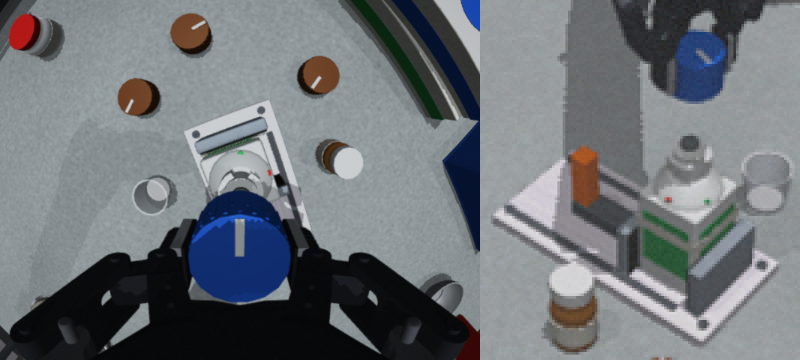

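The cap is held upright about 71 mm above the open neck. The jug is still upright between the jaws, and the neighbouring objects have not moved.

```bash
python3 -c "
from bench import bot;print(bot.sign_off())"
```

```text
the job is handed in; nothing more can be done
None
```

The job is handed in: the jug is clamped upright between both jaws, and the blue cap was pressed, turned about 70° to the green dot and lifted off. It is held upright about 7 cm above the open jug, the other objects look untouched, and the arm took 16.6 s of the 45 s allowed.

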